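# Show which bottle: swing the caddy lid open and point at the stoppered bottle

## Robot

A 6-joint arm with a two-finger parallel gripper is mounted at the origin on the work surface. World frame = base frame: x ahead of the robot, y to its left, z up, the work surface at z = 0. Lengths are in mm, angles in rad, forces in N, time in s.
With the tool pointing down it reaches from about 275 to 1000 mm from the base axis. Payload 8.4 kg.
Tool frame: the origin (TCP) lies between the finger pads; the fingertips stand 22 mm ahead of it and the grasp point (between the pads) lies 3 mm ahead of it; z points along the fingers, y is the line along which they close (so a half turn about z gives the same grasp; the last joint's range is limited). The gripper opens to 85 mm and grips with 20 to 120 N. Pads are 22 mm wide; open, the fingers measure 114 mm over their backs; the gripper's body (76 mm by 85 mm) begins 54 mm behind the grasp point. The pads swing forward as they close: fully open they stand 13 mm farther back than shut.
Start: joints at [1.187, 0.353, 1.633, -0, 1.155, -0.002], TCP at [232.868, 580, 253.281] pointing down, gripper open.
Joint ranges: [-2.63, 2.63], [-0.92, 2.1], [0.06, 2.66], [-1.3, 4.44], [0, 2.69], [-3.02, 3.02]. Speed limits (rad/s): [2.22, 2.22, 2.79, 3.14, 3.14, 3.14].

## Interface

Orientations are given as [roll, pitch, yaw] about the fixed x, y, z axes, in that order (R = Rz(yaw) Ry(pitch) Rx(roll)).
In Python, from rig import r, grab_frame gives the robot as it stands.
- The arm moves only by the shell command python3 -m inch 'ROWS' [FORCE]. ROWS is JSON, a list of rows, each a list of 7 numbers: the turn, a rotation vector about the tool's x, y, z as a fraction of full scale, then the shift along the tool's x, y, z as a fraction of full scale, then the closure, from 0 (fully open) to 1 (shut). In form: [[rx, ry, rz, dx, dy, dz, fingers], ...]. A call has 1 to 8 rows; each row shifts and turns the commanded pose from where the row before left it, along the tool's axes as they then stand; what a row does not reach is not made up. Full scale, the value 1, is 2.5 cm for a shift and pi rad for a turn. A row lasts 1/12 s, in which the tool goes at most 41.7 mm and 7.16 degrees, less where a joint would pass 70% of its speed; a pose out of reach is approached as far as the arm can. A call with a number of a shift or a turn outside -1 to 1 is refused whole. A call with a gripper value outside its range is refused whole. The fingers move at their own pace and stop on an object; FORCE is the grip in N (left out, the last holds). Time passes only in rows, so rows that do not move let the fingers close. It gives the time, the measured TCP pose, the force, the opening and the grip force at its end, in the units of the state.
- r.sense(): the state, without advancing time (a new reading comes with each control period).
- grab_frame(name): name is "scene" or "top" or "wrist"; returns a dict with "pixels" (400x640x3 uint8, red, green, blue), "z_map" (400x640 float32, mm along the optical axis (not along the pixel's ray), 0 where there is no reading), "vertical_fov" (degrees; the focal length in pixels is half the picture's height over the tangent of half this angle, whatever the lens; pixels are square), "cx", "cy" (the principal point, pixels), "cam_to_world" (4x4, takes a point from camera to world coordinates). Camera axes: x right, y down, z forward; pixel columns grow to the right and rows downward; lengths in mm; the calibration is good to about 2 mm. A picture is of the moment at which its call begins.
- r.sign_off(): hands the job in; it is judged then, once.
The state is a dict: "clock": time; "qpos": joint angles; "qvel": joint speeds; "joint_efforts": joint torques, N m; "eef_pos": TCP position; "tcp_rot": TCP orientation; "contact_force": force on the tool from outside, world axes, zero at the start; "wrist_torque": the same for the moment, N m; "opening": opening from 0.0 (shut) to 1.0 (fully open); "grasp_force": force on a finger pad.
Only numpy, scipy, OpenCV 4.12 (cv2) and the standard library are available. Lean on these libraries where they do the work, as an engineer would, in place of code of your own. Each camera call takes 0.05 s, during which the arm holds its last target. There are 200 camera calls.

## Task

Show a colleague which bottle to take: with your fingertips gently push the cleaning caddy's swing lid right open, a full quarter turn out to the side, without gripping it. Then point at the stoppered glass bottle inside: hold your fingertips two or three centimetres straight above its stopper, touching nothing, for at least three seconds, and finish still pointing there. Leave the bottle and everything else standing where it is.

Things in the scene. Friction and masses are not known exactly. Their poses are not given: they have to be found in the camera images.
- caddy: Fixed grey plastic caddy, 210 deep (x), 340 wide (y), 130 high, open at the top; origin: centre of its underside, front (-x) to the robot. Left half (y > 0): one bay with the dustpan; the hand-hold on the left end wall is 188 high. Right half, under a swing lid with a clear pane: four bays at x -51 or +51, y -43 or -126, floor 5 thick. Which thing stands in which bay changes.
- lid (a joint): Angle of the caddy's swing lid (rad). It turns in a horizontal plane about the upright pin at the caddy's rear right corner, counterclockwise from above as it opens. 0 = shut over the four bays (caddy x -105 to 105, y -170 to 0; top face 137 above the table), 1.57 = a quarter turn, out beyond the right-hand end; stop at 1.7. Starts shut or a little ajar; light friction (1 N at the fin), stays where left.
- lid_pin (a point): Top of the lid's hinge pin, on its vertical axis, 151 above the table, 92 behind (+x) and 157 to the right (-y) of the caddy's origin. Its axes turn with the lid: when the lid is shut they are the caddy's axes.
- fin_top (a point): Top centre of the upright thumb fin on the lid, near its front edge, 171 above the table and 34 above the lid's top face (a 4 mm foot surrounds it). The fin is 10 thick and 40 long, its length pointing at the hinge pin, its centre 168 from the pin's axis, at (-150, 75) from the pin in the lid's axes. Pushing its left-hand broad face, square to its length, swings the lid open.
- bottle: The stoppered glass bottle: clear, round, 52 across and 107 high in all, with sloping shoulders, a narrow 20 neck and a mushroom-shaped glass stopper 26 across. Loose, upright in one of the four bays. Origin at the centre of its underside.
- stopper_top (a point): Top of the glass stopper, 107 above the bottle's underside and 112 above the table, so 18 below the caddy's rim. z up.
- squeeze_bottle: White plastic bottle with a plain screw cap, 52 across, 108 high, loose in a bay. Origin at the centre of its underside.
- jar: Squat round jar with a wide lid, 58 across, 72 high, loose in a bay. Origin at the centre of its underside.
- tin: Plain round metal tin, 56 across, 92 high, loose in a bay. Origin at the centre of its underside.
- dustpan: Small black dustpan lying in the caddy's open left bay, pan 95 by 120, 34 high at the back, with a handle to the front; about 175 long, top 42. Origin on the underside, at the back of the pan near the handle.
- grout_brush: White nylon grout brush, 157 long, standing loose head up in a clip-on cup of the side pegboard; top about 211 above the table. Origin at the centre of its foot.
- scraper: Scraper with a black handle and a steel blade 50 wide, 180 long, standing loose blade up in the other cup; top about 234 above the table. Origin at the centre of its foot.
- pegboard: Fixed matte black pegboard, 420 long (x), 210 high, upright on the left of the table, with two clip-on cups (72 across, rim 135 above the table) on its right-hand face. Origin at the middle of its lower edge.
- spray_bottle: White spray bottle with a grey trigger head, 74 across, 205 high, standing loose behind the caddy. Origin at the centre of its underside.
- pumice: Grey pumice block 100 by 55 by 34, lying loose on the right. Origin at the centre of its underside; the open lid passes above it.

How it is judged:
By the outcome, as a careful person would: the job done as asked, in the order asked, and still so for the second after the job is handed in, with the robot touching nothing.
It also fails if it takes over 58 s, if anything falls off the work surface, if the arm or the gripper's body presses on something with over 40 N, if the wrist force passes 120 N, or if a joint passes its speed limit or range.

## Working session

There is one attempt and no reset: what is moved stays moved. The work goes in short steps, Python scripts to look and compute and a shell command to move; the robot and the scene stay as the last step left them, time stands still between calls to the robot, and variables do not carry over. Pictures are saved under pics/ and viewed, at most 10 in all, crops included, and the job is handed in when it is done.

```bash
mkdir -p pics; ls
cat > h.py <<'E'
import numpy as np, cv2
from rig import r, grab_frame
def save(f,name): cv2.imwrite('pics/'+name, f['pixels'][:,:,::-1])
def cloud(f):
    z=f['z_map'].astype(float); h,w=z.shape
    fl=h/2/np.tan(np.radians(f['vertical_fov'])/2)
    u,v=np.meshgrid(np.arange(w),np.arange(h))
    P=np.stack([(u-f['cx'])*z/fl,(v-f['cy'])*z/fl,z,np.ones_like(z)],-1)@np.array(f['cam_to_world']).T
    P=P[...,:3]; P[z<=0]=np.nan
    return P
E
python3 - <<'E'
from h import *
for n in ('top','scene'):
    f=grab_frame(n); save(f,n+'0.png'); np.save(n+'0.npy',cloud(f)); print(n,f['vertical_fov'],np.round(f['cam_to_world'],2).tolist())
s=r.sense(); print(s['eef_pos'],s['tcp_rot'],s['clock'])
E
```

```text
pics
top 50.70599264561594 [[-0.02, -0.99, 0.17, 397.27], [-1.0, 0.01, -0.01, 93.34], [0.01, -0.17, -0.99, 1390.14], [0.0, 0.0, 0.0, 1.0]]
scene 56.172461270588556 [[-0.98, -0.17, 0.12, 463.29], [-0.21, 0.81, -0.55, 636.77], [-0.0, -0.56, -0.83, 956.89], [0.0, 0.0, 0.0, 1.0]]
[232.71887698 579.64185722 252.64512856] [-3.14034715e+00  4.73759521e-06  2.75979032e+00] 0.1
```

View pics/top0.png

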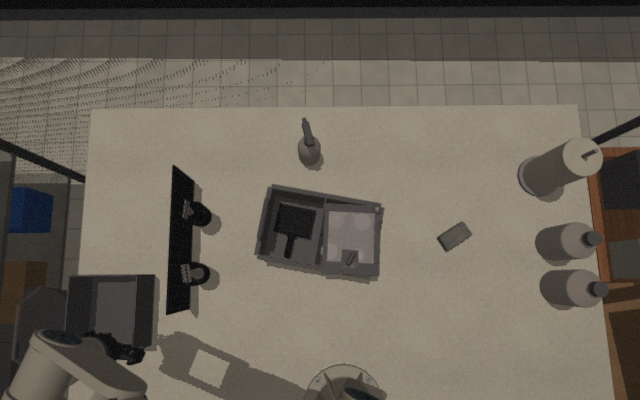

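View pics/scene0.png

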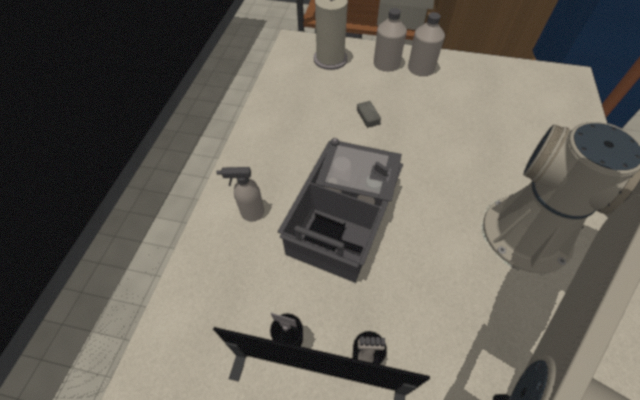

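The top view shows the caddy at about (320,232), with its lid nearly shut at (350,238), the fin at (350,257) and the pin near (377,209). The pumice is at (454,236), the spray bottle at (309,150), and the arm at lower left. The scene view shows the same layout, with the lid pane at (358,168) and the fin at (380,170).

Run:
```python
from h import *
P=np.load('top0.npy')
S=np.load('scene0.npy')
for nm,C,(r0,r1,c0,c1) in (('top',P,(175,290,250,392)),('scene',S,(130,285,270,410))):
    Q=C[r0:r1,c0:c1].reshape(-1,3); Q=Q[np.isfinite(Q[:,0])]
    for a,b in ((158,180),(143,157),(132,142),(122,135),(180,195)):
        q=Q[(Q[:,2]>a)&(Q[:,2]<b)]
        if len(q): print(nm,a,b,len(q),q.mean(0).round(1),q.min(0).round(),q.max(0).round())
    q=Q[(Q[:,2]>120)&(Q[:,2]<145)]
    print(cv2.minAreaRect(q[:,:2].astype(np.float32)), cv2.boxPoints(cv2.minAreaRect(q[:,:2].astype(np.float32))).round(1).tolist())
for (v,u) in ((257,350),(208,377),(209,378),(236,454),(150,309),(222,338),(240,350)): print(v,u,P[v,u].round(1))
q=P[170:300,240:400]; m=(q[...,2]>158)&(q[...,2]<180)
v,u=np.nonzero(m); print([(a+170,b+240,*q[a,b].round().astype(int).tolist()) for a,b in zip(v,u)])
f=cv2.imread('pics/top0.png')[175:290,250:392]; cv2.imwrite('pics/crop1.png',cv2.resize(cv2.convertScaleAbs(f,alpha=1.6),None,fx=5,fy=5,interpolation=2))
```

```text
top 158 180 62 [467.   22.3 171. ] [428. -35. 161.] [625. 238. 180.]
top 143 157 70 [563.3 -57.6 147.1] [ 428. -118.  143.] [620. 241. 155.]
top 132 142 3463 [501.3 -26.2 135.6] [ 395. -117.  132.] [660. 246. 142.]
top 122 135 3060 [522.1  19.  130.7] [ 387. -129.  122.] [675. 262. 135.]
top 180 195 203 [561.3 230.  185.3] [502. 212. 180.] [624. 246. 192.]
((527.354248046875, 58.795928955078125), (375.8454284667969, 238.1583709716797), 78.91667175292969) [[374.3999938964844, -102.69999694824219], [608.0999755859375, -148.5], [680.2999877929688, 220.3000030517578], [446.6000061035156, 266.1000061035156]]
scene 158 180 143 [507.  111.7 169.4] [431. -31. 158.] [627. 250. 180.]
scene 143 157 116 [531.5  19.1 148.8] [ 431. -113.  143.] [625. 248. 157.]
scene 132 142 3136 [506.  -17.1 134.6] [ 398. -116.  132.] [660. 248. 142.]
scene 122 135 4046 [527.   48.6 130.3] [ 389. -118.  122.] [678. 264. 135.]
scene 180 195 282 [563.1 235.3 184.9] [504. 217. 180.] [625. 251. 190.]
((528.8478393554688, 61.47196960449219), (377.85687255859375, 239.013916015625), 79.03700256347656) [[375.600006103515
[... 2554 characters left out ...]
int64(260), np.int64(349), 439, -16, 170), (np.int64(260), np.int64(350), 439, -20, 167), (np.int64(260), np.int64(351), 439, -22, 170), (np.int64(261), np.int64(347), 436, -11, 168), (np.int64(261), np.int64(348), 436, -13, 177), (np.int64(261), np.int64(349), 436, -16, 172), (np.int64(261), np.int64(350), 436, -19, 169), (np.int64(262), np.int64(347), 434, -11, 167), (np.int64(262), np.int64(348), 433, -13, 171), (np.int64(262), np.int64(349), 433, -16, 173), (np.int64(262), np.int64(350), 433, -19, 169), (np.int64(263), np.int64(347), 431, -10, 171), (np.int64(263), np.int64(348), 430, -13, 173), (np.int64(263), np.int64(349), 430, -16, 170), (np.int64(264), np.int64(348), 428, -14, 163)]
```

View pics/crop1.png

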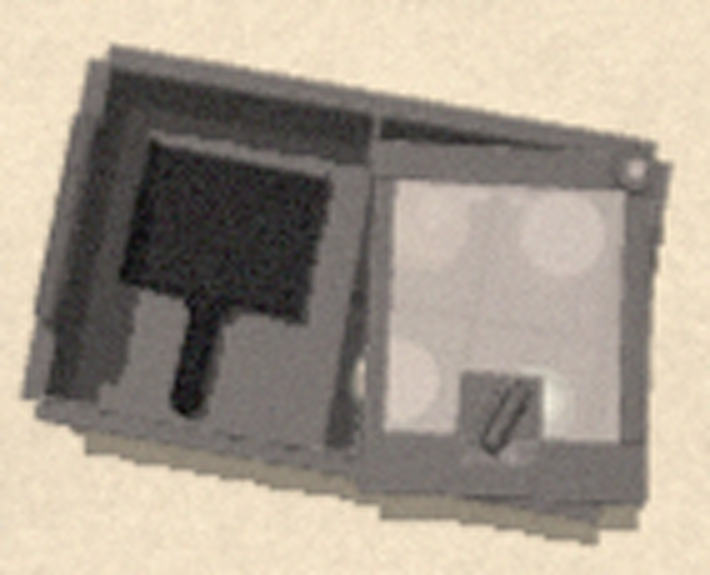

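The crop shows the lid slightly ajar. The fin is at crop (505,415) on its foot and the pin at (635,170). Three things under the pane look wide and pale, and a glassy ring beside the fin at crop (550,395) suggests the bottle is in the front right bay. Next I'll refine the fit.

```bash
python3 - <<'E'
from h import *
from scipy.optimize import minimize
out=[]
for nm,b in (('top',(175,290,250,392)),('scene',(130,285,270,410))):
    C=np.load(nm+'0.npy'); Q=C[b[0]:b[1],b[2]:b[3]].reshape(-1,3); Q=Q[np.isfinite(Q[:,0])]
    fin=Q[(Q[:,2]>158)&(Q[:,2]<182)&(Q[:,1]<50)]
    d=fin[:,:2]-fin[:,:2].mean(0); w=np.linalg.svd(d,full_matrices=False)[2][0]
    pin=Q[(Q[:,2]>142)&(Q[:,2]<158)&(Q[:,0]>570)&(Q[:,1]<-80)]
    print(nm,'fin',fin.mean(0).round(1),'dir',np.degrees(np.arctan2(w[1],w[0])).round(1),'pin',len(pin),pin.mean(0).round(1),pin.std(0).round(1))
    v=fin.mean(0)-pin.mean(0); print('len',np.hypot(*v[:2]),'lidyaw',np.degrees(np.arctan2(v[1],v[0]))-153.43)
    # rear rim and left-end edge: outermost rim points
    R=Q[(Q[:,2]>122)&(Q[:,2]<138)]
    ys=np.arange(-90,200,8); e=np.array([[y,np.percentile(R[abs(R[:,1]-y)<4,0],97)] for y in ys])
    k=np.polyfit(e[:,0],e[:,1],1)
    for _ in range(3): k=np.polyfit(*e[abs(np.polyval(k,e[:,0])-e[:,1])<4].T,1)
    yaw=-np.arctan(k[0]); print('rear rim yaw',np.degrees(yaw),'x at y=60',np.polyval(k,60))
    c,s=np.cos(yaw),np.sin(yaw); L=R[:,:2]@np.array([[c,-s],[s,c]])
    print('caddy-axes extent',np.percentile(L,[.3,99.7],axis=0).round(1).tolist())
    T=np.array([[c,-s],[s,c]]); o=pin.mean(0)[:2]-T@[92,-157]; print('origin',o)
    for bay in ((-51,-126),(51,-126),(-51,-43),(51,-43)): print(bay,(o+T@bay).round(1))
    B=C.reshape(-1,3); m=(B[:,1]>330)&(B[:,1]<520)&(B[:,2]>100)&(B[:,2]<260)&(B[:,0]>280)
    print('pegboard',B[m].min(0).round(),B[m].max(0).round())
E
python3 -m inch '[[0,0,0,0,0,-0.9,1],[0,0,0,0,0,-0.9,1],[0,0,0,0,0,-0.9,1],[0,0,0,0,0,-0.9,1],[0,0,0.038,0,0,0,1],[0,0,0.038,0,0,0,1],[0,0,0,0,0,0,1],[0,0,0,0,0,0,1]]'
```

```text
top fin [446.5 -21.6 169.7] dir 149.9 pin 55 [ 590.9 -106.   146.9] [6.4 6.9 3.1]
len 167.26420153037094 lidyaw -3.7297001775562535
rear rim yaw -12.688856912477855 x at y=60 643.5125201532665
caddy-axes extent [[385.2, -12.1], [621.3, 358.3]]
origin [535.64072013  67.37972822]
(-51, -126) [458.2 -44.3]
(51, -126) [557.7 -66.7]
(-51, -43) [476.4  36.6]
(51, -43) [575.9  14.2]
pegboard [299. 404. 100.] [719. 489. 234.]
scene fin [448.6 -16.3 166. ] dir 151.3 pin 47 [ 593.7 -101.3  145.7] [6.5 6.2 2.3]
len 168.15222496035463 lidyaw -3.802531801199649
rear rim yaw -12.668471382766638 x at y=60 645.1088529288736
caddy-axes extent [[386.3, -5.5], [622.8, 365.1]]
origin [538.33911251  72.01399999]
(-51, -126) [460.9 -39.7]
(51, -126) [560.5 -62.1]
(-51, -43) [479.2  41.2]
(51, -43) [578.7  18.9]
pegboard [301. 407. 100.] [720. 496. 235.]
clock: 0.77
eef_pos: [232.8, 579.8, 342.9]
tcp_rot: [-3.141, 0.0, 2.525]
contact_force: [0.1, -0.0, -0.6]
opening: -0.004
grasp_force: 0.0
```

```bash
python3 -m inch '[[0,0,0.0364,0,0,0,1],[0,0,0.0364,0,0,0,1],[0,0,0.0364,0,0,0,1],[0,0,0.0364,0,0,0,1],[0,0,0.0364,0,0,0,1],[0,0,0.0364,0,0,0,1],[0,0,0.0364,0,0,0,1],[0,0,0.0364,0,0,0,1]]' >/dev/null
python3 -m inch '[[0,0,0.0364,0,0,0,1],[0,0,0.0364,0,0,0,1],[0,0,0.0364,0,0,0,1],[0,0,0.0364,0,0,0,1],[0,0,0.0364,0,0,0,1],[0,0,0,0,0,0,1]]'
python3 -m inch '[[0,0,0,-0.743,0.977,0,1],[0,0,0,-0.743,0.977,0,1],[0,0,0,-0.743,0.977,0,1],[0,0,0,-0.743,0.977,0,1],[0,0,0,-0.743,0.977,0,1],[0,0,0,-0.743,0.977,0,1],[0,0,0,-0.743,0.977,0,1]]'
python3 -m inch '[[0,0,0,-0.743,0.977,0,1],[0,0,0,-0.743,0.977,0,1],[0,0,0,-0.743,0.977,0,1],[0,0,0,-0.743,0.977,0,1],[0,0,0,-0.743,0.977,0,1],[0,0,0,-0.743,0.977,0,1],[0,0,0,-0.743,0.977,0,1]]'
python3 -m inch '[[0,0,0,-0.743,0.977,0,1],[0,0,0,-0.743,0.977,0,1],[0,0,0,-0.743,0.977,0,1],[0,0,0,-0.743,0.977,0,1],[0,0,0,-0.743,0.977,0,1],[0,0,0,-0.743,0.977,0,1],[0,0,0,0,0,0,1],[0,0,0,0,0,0,1]]'
```

```text
clock: 1.93
eef_pos: [232.8, 579.8, 342.6]
tcp_rot: [3.141, 0.001, 1.033]
contact_force: [0.9, -0.8, 1.2]
opening: 0.004
grasp_force: 0.0
clock: 2.52
eef_pos: [313.5, 379.4, 343.0]
tcp_rot: [-3.142, 0.0, 1.042]
contact_force: [0.2, -0.4, 0.8]
opening: 0.001
grasp_force: 0.0
clock: 3.1
eef_pos: [394.0, 180.2, 343.2]
tcp_rot: [-3.142, 0.0, 1.042]
contact_force: [0.4, 1.2, -0.1]
opening: 0.003
grasp_force: 0.0
clock: 3.77
eef_pos: [463.1, 9.8, 342.9]
tcp_rot: [-3.141, 0.0, 1.037]
contact_force: [-0.3, 0.8, 0.6]
opening: 0.003
grasp_force: 0.0
```

```bash
python3 -m inch '[[0,0,0,0,0,0.9,1],[0,0,0,0,0,0.9,1],[0,0,0,0,0,0.9,1],[0,0,0,0,0,0.9,1],[0,0,0,0,0,0.9,1],[0,0,0,0,0,0.9,1],[0,0,0,0,0,0.3,1],[0,0,0,0,0,0,1]]'
python3 - <<'E'
from h import *
f=grab_frame('scene'); C=cloud(f); p=np.array(r.sense()['eef_pos']); print(p)
np.save('s1.npy',C)
m=(np.hypot(C[...,0]-p[0],C[...,1]-p[1])<40)&(C[...,2]>145)&(C[...,2]<230)
q=C[m]
for z in range(145,230,5):
    k=q[(q[:,2]>=z)&(q[:,2]<z+5)]
    if len(k): print(z,len(k),k.min(0).round(),k.max(0).round())
g=f['pixels'][100:260,290:470]; cv2.imwrite('pics/s1.png',cv2.resize(g[:,:,::-1],None,fx=4,fy=3.7,interpolation=2))
E
```

```text
clock: 4.43
eef_pos: [461.4, 11.8, 199.2]
tcp_rot: [-3.138, 0.002, 1.038]
contact_force: [0.1, 0.8, 0.3]
opening: 0.002
grasp_force: 0.0
[462.39078415  11.71332267 200.58583949]
145 10 [431. -14. 145.] [448.  -5. 149.]
150 7 [432. -13. 151.] [446.  -6. 154.]
155 6 [432. -11. 155.] [443.  -7. 159.]
160 6 [435. -10. 160.] [446.  -7. 164.]
165 6 [431. -11. 165.] [439.  -6. 169.]
175 4 [462.  18. 175.] [474.  24. 179.]
180 6 [460.  11. 180.] [478.  23. 184.]
185 13 [449.  11. 185.] [478.  27. 190.]
190 15 [450.  11. 190.] [479.  27. 195.]
195 15 [450.  13. 195.] [477.  26. 199.]
200 11 [453.  17. 201.] [474.  26. 204.]
205 13 [455.  13. 205.] [477.  27. 210.]
210 9 [456.  17. 210.] [474.  26. 214.]
215 12 [445.   7. 215.] [485.  37. 220.]
220 26 [443.   6. 221.] [495.  37. 225.]
225 41 [444. -12. 225.] [499.  39. 230.]
```

View pics/s1.png

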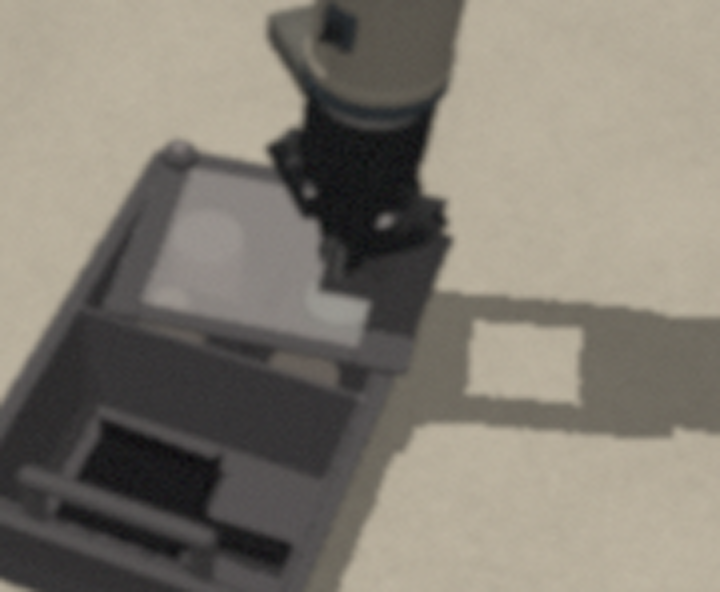

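The tips stand at z ≈ 178 with the TCP at 200, so they are 22 mm ahead when shut. In the picture the closed fingers are at crop (340,260), over the lid just left of the fin. I'll lower and make contact gently.

```bash
python3 -m inch '[[0,0,0,0,0,0.4,1],[0,0,0,0,0,0.4,1],[0,0,0,0,0,0.35,1],[0,0,0,0,0,0,1],[0,0,0,-0.2,0.04,0,1],[0,0,0,-0.2,0.04,0,1],[0,0,0,-0.2,0.04,0,1],[0,0,0,0,0,0,1]]'
python3 -m inch '[[0,0,0,-0.08,0,0,1],[0,0,0,-0.08,0,0,1],[0,0,0,-0.08,0,0,1],[0,0,0,0,0,0,1]]'
python3 -m inch '[[0,0,-0.0111,-0.235,-0.022,0,1],[0,0,-0.0111,-0.235,-0.022,0,1],[0,0,-0.0111,-0.235,-0.022,0,1],[0,0,-0.0111,-0.235,-0.022,0,1],[0,0,-0.0111,-0.235,-0.022,0,1],[0,0,-0.0111,-0.235,-0.022,0,1],[0,0,0,0,0,0,1],[0,0,0,0,0,0,1]]'
python3 - <<'E'
from h import *
p=np.array(r.sense()['eef_pos']); v=p[:2]-[591,-105]; print(p,np.hypot(*v),np.degrees(np.arctan2(v[1],v[0])))
f=grab_frame('top'); g=f['pixels'][175:290,270:412]; cv2.imwrite('pics/t2.png',cv2.resize(cv2.convertScaleAbs(g[:,:,::-1],alpha=1.6),None,fx=5,fy=5,interpolation=2))
E
```

```text
clock: 5.15
eef_pos: [457.6, -4.3, 172.3]
tcp_rot: [3.141, 0.0, 1.034]
contact_force: [0.2, 0.5, -0.3]
opening: 0.003
grasp_force: 0.0
clock: 5.48
eef_pos: [454.7, -8.8, 172.2]
tcp_rot: [3.141, -0.0, 1.034]
contact_force: [0.1, 0.0, 0.2]
opening: 0.001
grasp_force: 0.0
clock: 6.15
eef_pos: [436.5, -38.8, 172.1]
tcp_rot: [-3.142, -0.0, 1.242]
contact_force: [-1.3, 0.0, 0.5]
opening: 0.001
grasp_force: 0.0
[436.49575446 -38.82446852 172.07084379] 168.07963248513616 156.81412215623556
```

View pics/t2.png

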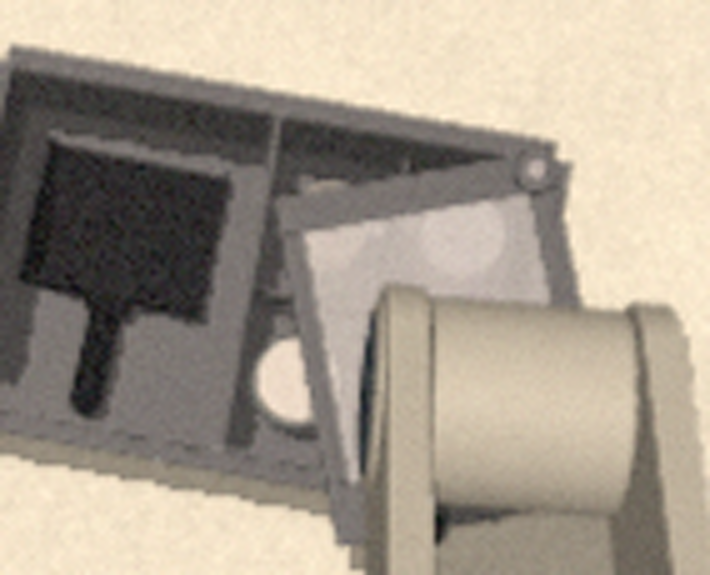

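The lid is swinging: its left edge now runs from crop (285,205) to (345,530), and the front left bay shows a white round thing. I'll carry on along the arc.

```bash
python3 -m inch '[[0,0,-0.0111,-0.235,-0.022,0,1],[0,0,-0.0111,-0.235,-0.022,0,1],[0,0,-0.0111,-0.235,-0.022,0,1],[0,0,-0.0111,-0.235,-0.022,0,1],[0,0,-0.0111,-0.235,-0.022,0,1],[0,0,-0.0111,-0.235,-0.022,0,1],[0,0,-0.0111,-0.235,-0.022,0,1],[0,0,-0.0111,-0.235,-0.022,0,1]]'
python3 -m inch '[[0,0,-0.0111,-0.235,-0.022,0,1],[0,0,-0.0111,-0.235,-0.022,0,1],[0,0,-0.0111,-0.235,-0.022,0,1],[0,0,-0.0111,-0.235,-0.022,0,1],[0,0,-0.0111,-0.235,-0.022,0,1],[0,0,-0.0111,-0.235,-0.022,0,1],[0,0,-0.0111,-0.235,-0.022,0,1],[0,0,-0.0111,-0.235,-0.022,0,1]]'
python3 - <<'E'
from h import *
p=np.array(r.sense()['eef_pos']); v=p[:2]-[591,-105]; print(p,np.hypot(*v),np.degrees(np.arctan2(v[1],v[0]))-360)
E
```

```text
clock: 6.87
eef_pos: [423.0, -83.6, 172.1]
tcp_rot: [3.141, -0.0, 1.524]
contact_force: [0.4, 0.8, 0.3]
opening: 0.001
grasp_force: 0.4
clock: 7.53
eef_pos: [422.1, -130.7, 172.0]
tcp_rot: [3.141, -0.0, 1.803]
contact_force: [0.7, 0.8, 0.7]
opening: 0.001
grasp_force: 0.4
[ 422.06467138 -130.71660472  172.03796435] 170.88150577271887 -531.3444567573652
```

```bash
python3 -m inch '[[0,0,-0.0111,-0.235,-0.014,0,1],[0,0,-0.0111,-0.235,-0.014,0,1],[0,0,-0.0111,-0.235,-0.014,0,1],[0,0,-0.0111,-0.235,-0.014,0,1],[0,0,-0.0111,-0.235,-0.014,0,1],[0,0,-0.0111,-0.235,-0.014,0,1],[0,0,-0.0111,-0.235,-0.014,0,1],[0,0,-0.0111,-0.235,-0.014,0,1]]'
python3 -m inch '[[0,0,-0.0111,-0.235,-0.014,0,1],[0,0,-0.0111,-0.235,-0.014,0,1],[0,0,-0.0111,-0.235,-0.014,0,1],[0,0,-0.0111,-0.235,-0.014,0,1],[0,0,-0.0111,-0.235,-0.014,0,1],[0,0,-0.0111,-0.235,-0.014,0,1],[0,0,-0.0056,-0.12,-0.007,0,1],[0,0,0,0,0,0,1]]'
python3 - <<'E'
from h import *
p=np.array(r.sense()['eef_pos']); v=p[:2]-[591,-105]; print(p,np.hypot(*v),np.degrees(np.arctan2(v[1],v[0]))+360)
f=grab_frame('top'); np.save('t3.npy',cloud(f)); g=f['pixels'][165:305,270:450]; cv2.imwrite('pics/t3.png',cv2.resize(cv2.convertScaleAbs(g[:,:,::-1],alpha=1.6),None,fx=4,fy=4,interpolation=2))
E
```

```text
clock: 8.2
eef_pos: [435.4, -175.6, 171.9]
tcp_rot: [-3.141, -0.001, 2.081]
contact_force: [-0.1, 1.0, 0.1]
opening: -0.004
grasp_force: 0.4
clock: 8.87
eef_pos: [455.7, -208.5, 172.0]
tcp_rot: [3.142, 0.0, 2.307]
contact_force: [0.8, 0.9, 0.9]
opening: -0.0
grasp_force: 0.0
[ 455.74131563 -208.5407367   171.95391036] 170.3396485106761 217.43411318022007
```

View pics/t3.png

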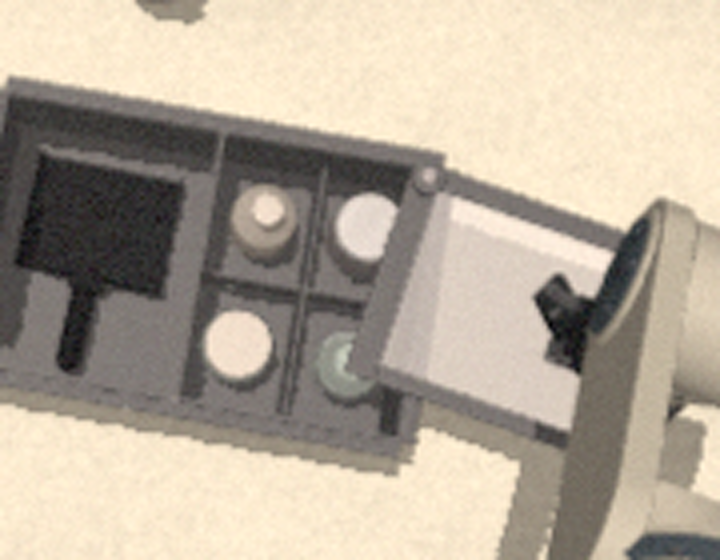

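The glass bottle is the greenish one at crop (348,362), front right bay. The lid's edge from (427,180) to (365,370) is still about 10° short of square, so I'll push further.

```bash
python3 -m inch '[[0,0,-0.0111,-0.235,-0.014,0,1],[0,0,-0.0111,-0.235,-0.014,0,1],[0,0,-0.0111,-0.235,-0.014,0,1],[0,0,-0.0111,-0.235,-0.014,0,1],[0,0,-0.0083,-0.17,-0.01,0,1],[0,0,-0.0056,-0.12,-0.007,0,1],[0,0,0,0,0,0,1],[0,0,0,0,0,0,1]]'
python3 - <<'E'
from h import *
p=np.array(r.sense()['eef_pos']); v=p[:2]-[591,-105]; print(p,np.hypot(*v),np.degrees(np.arctan2(v[1],v[0]))+360)
F=[grab_frame('top') for _ in range(3)]; C=np.mean([cloud(f) for f in F],0); np.save('t4.npy',C); save(F[0],'t4.png')
# caddy rear rim: first pixel row from above with z>115, per column (cols 276..370)
def edge(cols,rows,zlo,pick):
    e=[]
    for u in cols:
        vv=[v for v in rows if C[v,u,2]>zlo and C[v+1,u,2]>zlo]
        if vv: e.append(C[vv[0]+1,u,:2])
    return np.array(e)
e=edge(range(280,368),range(170,230),118,0)
k=np.polyfit(e[:,1],e[:,0],1)
for _ in range(4):
    m=abs(np.polyval(k,e[:,1])-e[:,0])<4; k=np.polyfit(e[m,1],e[m,0],1)
print('caddy yaw',-np.degrees(np.arctan(k[0])),m.sum(),len(e))
# lid rear edge (faces +y): first pixel from left with z 131..142, rows 215..255
g=[]
for v in range(216,258):
    row=C[v]; us=[u for u in range(345,420) if 131<row[u,2]<143 and 131<row[u+1,2]<143 and 131<row[u+2,2]<143]
    if us: g.append(row[us[0],:2])
g=np.array(g); k2=np.polyfit(g[:,0],g[:,1],1)
for _ in range(4):
    m=abs(np.polyval(k2,g[:,0])-g[:,1])<4; k2=np.polyfit(g[m,0],g[m,1],1)
print('lid rear edge angle vs x',np.degrees(np.arctan(k2[0])),m.sum(),len(g))
im=cv2.imread('pics/t4.png')[165:305,270:450]; cv2.imwrite('pics/t4.png',cv2.resize(cv2.convertScaleAbs(im,alpha=1.6),None,fx=4,fy=4,interpolation=2))
E
```

```text
clock: 9.58
eef_pos: [476.3, -230.6, 172.0]
tcp_rot: [3.141, -0.0, 2.489]
contact_force: [-0.1, 0.5, -0.2]
opening: -0.0
grasp_force: 0.0
[ 476.26807929 -230.64201324  171.98859739] 170.14502379221844 227.59875737677805
caddy yaw -11.083720967003254 88 88
lid rear edge angle vs x -10.250925992401923 41 42
```

View pics/t4.png

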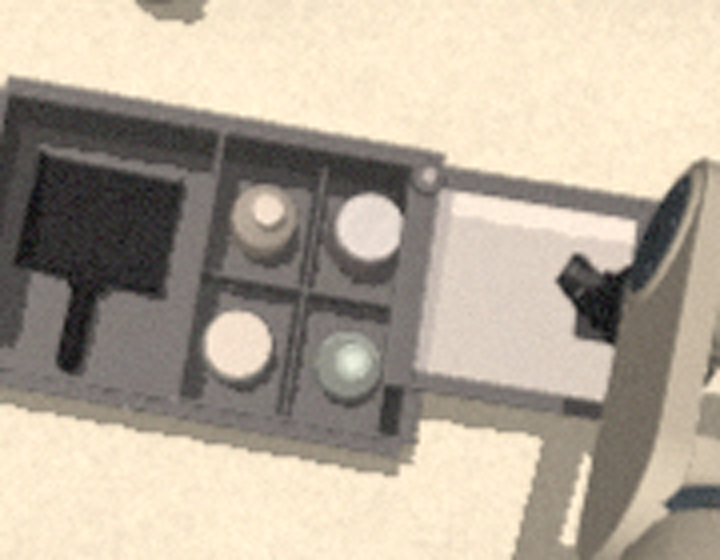

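The lid now reads square (about 90.8°) and the bottle at crop (350,362) is clear of it. I'll add a 2° margin, then back away and lift.

```bash
python3 -m inch '[[0,0,-0.0056,-0.12,-0.007,0,1],[0,0,-0.0056,-0.12,-0.007,0,1],[0,0,0,0,0,0,1],[0,0,0,0.1,0,0,1],[0,0,0,0.4,0,0,1],[0,0,0,0.4,0,0,1],[0,0,0,0,0,-0.5,1],[0,0,0,0,0,-0.8,1]]'
python3 -m inch '[[0,0,0,0,0,-0.8,1],[0,0,0,0,0,-0.8,1],[0,0,0,0,0,-0.6,1],[0,0,0,0,0,0,1]]'
python3 - <<'E'
from h import *
res=[]
for n in ('top','scene'):
    f=grab_frame(n); C=cloud(f); np.save(n+'5.npy',C)
    h=400; fl=h/2/np.tan(np.radians(f['vertical_fov'])/2); M=np.array(f['cam_to_world'])
    # project bay guess at z=112
    p=np.linalg.inv(M)@[456.7,-47.5,112,1]; u0=p[0]/p[2]*fl+f['cx']; v0=p[1]/p[2]*fl+f['cy']; print(n,'guess px',u0,v0)
    D=C[int(v0)-18:int(v0)+19,int(u0)-18:int(u0)+19].reshape(-1,3)
    q=D[(D[:,2]>98)&(D[:,2]<122)&(np.hypot(D[:,0]-457,D[:,1]+47)<32)]; print(len(q), q.mean(0) if len(q) else '', np.median(q,0) if len(q) else '')
    im=f['pixels'][int(v0)-30:int(v0)+30,int(u0)-35:int(u0)+35,::-1]; res.append(cv2.resize(cv2.convertScaleAbs(im,alpha=1.5),(560,480),interpolation=2)[:, :390] if 0 else cv2.resize(cv2.convertScaleAbs(im,alpha=1.5),(399,342),interpolation=2))
    print('crop origin',int(u0)-35,int(v0)-30,'scale 5.7')
cv2.imwrite('pics/b5.png',np.hstack(res))
g=[];C=np.load('top5.npy')
for v in range(216,258):
    row=C[v]; us=[u for u in range(345,420) if 131<row[u,2]<143 and 131<row[u+1,2]<143 and 131<row[u+2,2]<143]
    if us: g.append(row[us[0],:2])
g=np.array(g); k2=np.polyfit(g[:,0],g[:,1],1)
for _ in range(4):
    m=abs(np.polyval(k2,g[:,0])-g[:,1])<4; k2=np.polyfit(g[m,0],g[m,1],1)
print('lid edge',np.degrees(np.arctan(k2[0])))
for n in ('top','scene'):
    Q=np.load(n+'5.npy').reshape(-1,3); q=Q[(Q[:,2]>158)&(Q[:,2]<180)&(np.hypot(Q[:,0]-490,Q[:,1]+243)<28)]; print('fin',n,len(q),q.mean(0) if len(q) else '')
E
```

```text
clock: 10.4
eef_pos: [459.7, -220.1, 203.0]
tcp_rot: [-3.141, -0.005, 2.526]
contact_force: [0.6, 0.2, -0.8]
opening: 0.0
grasp_force: 0.0
clock: 10.73
eef_pos: [463.0, -221.8, 262.5]
tcp_rot: [3.141, 0.005, 2.526]
contact_force: [1.0, 0.0, -0.5]
opening: -0.0
grasp_force: 0.0
top guess px 357.4140757945814 254.61017603955844
55 [456.97662875 -50.67688737 108.27558855] [455.9505262  -50.12868716 107.80104039]
crop origin 322 224 scale 5.7
scene guess px 376.8859363646649 170.1998044227523
54 [459.90725153 -44.40587492 106.33728212] [459.6767154  -43.46201894 106.86233799]
crop origin 341 140 scale 5.7
lid edge -8.402730653137533
fin top 0 
fin scene 50 [ 498.42458281 -237.50102188  165.72936179]
```

View pics/b5.png

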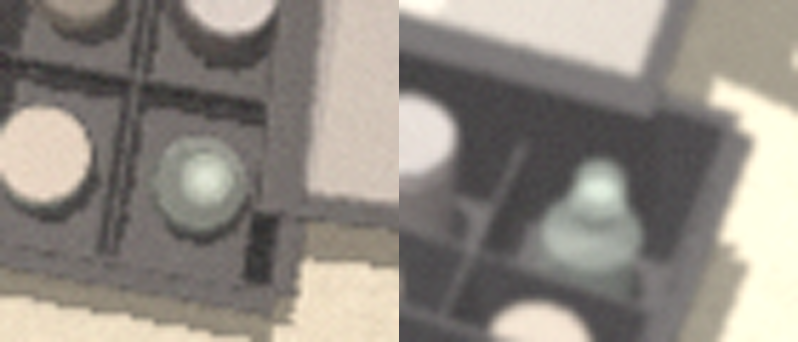

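The pictures show the stopper centred at top-view pixel (358,256) and scene pixel (376,171), which puts it near (457.5, -47.5). The lid reads about 92.7° open. I'll move above the stopper and start down.

```bash
python3 -m inch '[[0,0,0,0.601,0.794,0,1],[0,0,0,0.601,0.794,0,1],[0,0,0,0.601,0.794,0,1],[0,0,0,0.601,0.794,0,1],[0,0,0,0.601,0.794,0,1],[0,0,0,0.601,0.794,0,1],[0,0,0,0.601,0.794,0,1],[0,0,0,0,0,0,1]]'
python3 -m inch '[[0,0,0,0,0,0.8,1],[0,0,0,0,0,0.8,1],[0,0,0,0,0,0.8,1],[0,0,0,0,0,0.6,1],[0,0,0,0,0,0,1],[0,0,0,0,0,0,1]]'
python3 - <<'E'
from h import *
f=grab_frame('scene'); C=cloud(f); p=np.array(r.sense()['eef_pos']); print(p)
q=C.reshape(-1,3); q=q[np.isfinite(q[:,0])]
k=q[(np.hypot(q[:,0]-p[0],q[:,1]-p[1])<30)&(q[:,2]<p[2]+10)]
t=k[k[:,2]>p[2]-24]; b=k[(k[:,2]>98)&(k[:,2]<118)]
print('tip',len(t),t.mean(0),t.min(0),t.max(0)); print('stopper',len(b),b.mean(0))
g=f['pixels'][95:225,300:460]; cv2.imwrite('pics/s6.png',cv2.resize(cv2.convertScaleAbs(g[:,:,::-1],alpha=1.5),None,fx=4.6,fy=4.6,interpolation=2))
E
```

```text
clock: 11.5
eef_pos: [455.2, -44.3, 257.9]
tcp_rot: [-3.141, -0.003, 2.527]
contact_force: [0.0, 0.3, -0.1]
opening: 0.0
grasp_force: 0.0
clock: 12.0
eef_pos: [455.6, -47.7, 183.3]
tcp_rot: [-3.14, -0.003, 2.526]
contact_force: [-0.4, -1.0, -0.2]
opening: -0.001
grasp_force: 0.0
[456.48836157 -47.72096878 184.31279515]
tip 59 [456.57984887 -37.32702884 177.85710419] [445.19321564 -53.30609817 163.72608864] [471.34662136 -31.34382754 192.08194364]
stopper 54 [459.90540469 -44.21846146 106.56880103]
```

View pics/s6.png

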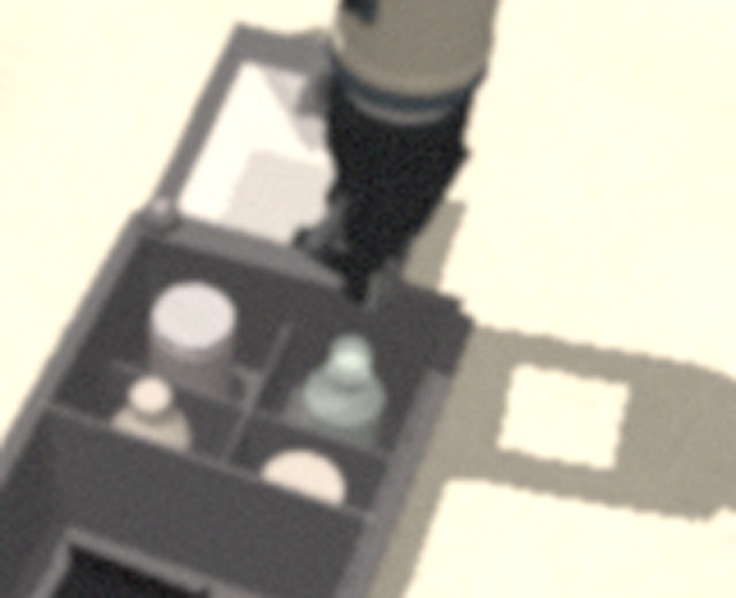

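The picture shows the closed fingertips at crop (360,298) directly over the glass stopper at (350,352), with the lid open and nothing disturbed. I'll go down the last 25 mm and hold.

```bash
python3 -m inch '[[0,0,0,-0.05,0.035,0.3,1],[0,0,0,0,0,0.3,1],[0,0,0,0,0,0.2,1],[0,0,0,0,0,0.2,1],[0,0,0,0,0,0,1],[0,0,0,0,0,0,1],[0,0,0,0,0,0,1],[0,0,0,0,0,0,1]]'
for i in 1; do python3 -m inch '[[0,0,0,0,0,0,1],[0,0,0,0,0,0,1],[0,0,0,0,0,0,1],[0,0,0,0,0,0,1],[0,0,0,0,0,0,1],[0,0,0,0,0,0,1],[0,0,0,0,0,0,1],[0,0,0,0,0,0,1]]'; done
python3 - <<'E'
from h import *
p=np.array(r.sense()['eef_pos']); print(p)
for n in ('scene','top'):
    f=grab_frame(n); q=cloud(f).reshape(-1,3); q=q[np.isfinite(q[:,0])]
    k=q[np.hypot(q[:,0]-p[0],q[:,1]-p[1])<30]
    t=k[(k[:,2]>129)&(k[:,2]<170)]; b=k[(k[:,2]>98)&(k[:,2]<118)]
    print(n,'tip',len(t),t.min(0) if len(t) else '','stopper',len(b),b.mean(0) if len(b) else '')
print(r.sense()['eef_pos'])
E
```

```text
clock: 12.72
eef_pos: [458.6, -47.6, 159.8]
tcp_rot: [3.141, 0.0, 2.526]
contact_force: [-0.1, -0.1, 0.3]
opening: -0.002
grasp_force: 0.0
clock: 13.38
eef_pos: [458.4, -47.6, 159.5]
tcp_rot: [-3.142, -0.0, 2.526]
contact_force: [0.4, -0.4, -0.4]
opening: 0.001
grasp_force: 0.0
[458.43575734 -47.5750347  159.52809365]
scene tip 62 [441.40272204 -72.85616494 129.1425312 ] stopper 52 [459.68073468 -44.55259777 106.55034222]
top tip 0  stopper 0 
[458.440082   -47.56537615 159.54506509]
```

Tips are at z ≈ 137.5, 25 mm above the stopper. I'll hold for 4 s, then check that everything is still where it was.

```bash
python3 -m inch '[[0,0,0,0,0,0,1],[0,0,0,0,0,0,1],[0,0,0,0,0,0,1],[0,0,0,0,0,0,1],[0,0,0,0,0,0,1],[0,0,0,0,0,0,1],[0,0,0,0,0,0,1],[0,0,0,0,0,0,1]]' >/dev/null
python3 -m inch '[[0,0,0,0,0,0,1],[0,0,0,0,0,0,1],[0,0,0,0,0,0,1],[0,0,0,0,0,0,1],[0,0,0,0,0,0,1],[0,0,0,0,0,0,1],[0,0,0,0,0,0,1],[0,0,0,0,0,0,1]]' >/dev/null
python3 -m inch '[[0,0,0,0,0,0,1],[0,0,0,0,0,0,1],[0,0,0,0,0,0,1],[0,0,0,0,0,0,1],[0,0,0,0,0,0,1],[0,0,0,0,0,0,1],[0,0,0,0,0,0,1],[0,0,0,0,0,0,1]]' >/dev/null
python3 -m inch '[[0,0,0,0,0,0,1],[0,0,0,0,0,0,1],[0,0,0,0,0,0,1],[0,0,0,0,0,0,1],[0,0,0,0,0,0,1],[0,0,0,0,0,0,1],[0,0,0,0,0,0,1],[0,0,0,0,0,0,1]]' >/dev/null
python3 -m inch '[[0,0,0,0,0,0,1],[0,0,0,0,0,0,1],[0,0,0,0,0,0,1],[0,0,0,0,0,0,1],[0,0,0,0,0,0,1],[0,0,0,0,0,0,1],[0,0,0,0,0,0,1],[0,0,0,0,0,0,1]]' >/dev/null
python3 -m inch '[[0,0,0,0,0,0,1],[0,0,0,0,0,0,1],[0,0,0,0,0,0,1],[0,0,0,0,0,0,1],[0,0,0,0,0,0,1],[0,0,0,0,0,0,1],[0,0,0,0,0,0,1],[0,0,0,0,0,0,1]]'
python3 - <<'E'
from h import *
f=grab_frame('scene'); g=f['pixels'][70:270,230:470]; cv2.imwrite('pics/s7.png',cv2.resize(cv2.convertScaleAbs(g[:,:,::-1],alpha=1.4),None,fx=2.9,fy=2.9,interpolation=2))
E
```

```text
clock: 17.48
eef_pos: [458.4, -47.6, 159.5]
tcp_rot: [-3.142, 0.0, 2.526]
contact_force: [0.8, 0.2, -0.9]
opening: 0.0
grasp_force: 0.0
```

View pics/s7.png

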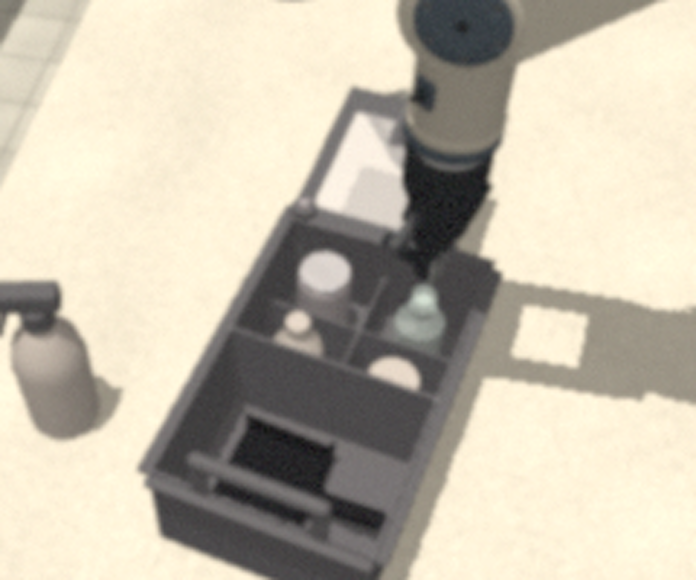

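The final picture shows the fingertips at crop (425,278) just above the glass stopper at (425,297). The lid is open out to the side and everything is still standing.

```bash
python3 -c "from rig import r; print(r.sign_off())"
```

```text
the job is handed in; nothing more can be done
None
```

I pushed the swing lid about 93° open with closed fingertips and handed the job in with the fingertips still about 25 mm above the glass bottle's stopper. They had held there for over 4 s, touching nothing, and the bottle and its neighbours still stood in place in the last picture.

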